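Switch off a reversing tube rotator and release its left-hand clamp knob

ROBOT

A 6-joint arm with a two-finger parallel gripper is mounted at the origin on a cart in front of the work surface, level with it; the furniture and walls round the work are solid. World frame = base frame: x ahead of the robot, y to its left, z up, the work surface at z = 0. Lengths are in m, angles in rad, forces in N, time in s.
With the tool pointing down it reaches from about 0.35 to 1 m from the base axis. Payload 7.1 kg.
Tool frame: the origin (TCP) lies between the finger pads; the fingertips stand 22 mm ahead of it and the grasp point (between the pads) lies 3 mm ahead of it; x points along the fingers, y is the direction in which the jaws open and shut, and the axes are right-handed (so a half turn about x gives the same grasp; the last joint's range is limited). The gripper opens to 85 mm and grips with 20 to 120 N. Pads are 22 mm wide; open, the fingers measure 114 mm over their backs; the gripper's body (76 mm by 85 mm) begins 54 mm behind the grasp point. The pads swing forward as they close: fully open they stand 13 mm farther back than shut.
Start: joints at [-1.246, 0.423, 1.63, -0, 1.089, -0.019], TCP at [0.211, -0.588, 0.253] pointing down, gripper open.
Joint ranges: [-3, 3], [-0.9, 2.11], [0.09, 2.58], [-1.31, 4.45], [0.11, 2.69], [-2.54, 2.54]. Speed limits (rad/s): [2.39, 2.39, 3.01, 3.14, 3.14, 3.14].

INTERFACE

Orientations are given as a rotation vector (axis times angle).
In Python, from rig import manip gives the robot as it stands. The module is installed in compiled form; this text tells all that it offers. Calls block until the motion is done:
- manip.move_to(position, orientation): joint-space move of the TCP to a pose.
- manip.servo_line(position, orientation=None, rate=0.15): straight line of the TCP; orientation=None keeps the orientation; rate is the mean speed in m/s.
- manip.set_joints(angles): joint-space move.
- manip.command_gripper(opening, f_grip=None): finger opening in m; f_grip is the grip in N (None keeps the last); returns when the fingers have stopped.
- manip.hold(seconds).
- manip.solve_ik(position, orientation): joint angles nearest the present ones, or None.
- manip.camera(name): name is "scene" or "side" or "wrist"; returns a dict with "image" (384x512x3 uint8, red, green, blue), "fx", "fy", "cx", "cy" (pixels), "cam_to_world" (4x4, takes a point from camera to world coordinates); the wrist camera has in their place "mount" (4x4, takes a point from camera to tool coordinates, whose origin is the TCP and whose axes are the tool frame's). Camera axes: x right, y down, z forward; pixel columns grow to the right and rows downward; lengths in m; the calibration is good to about 2 mm. A picture is of the moment at which its call begins: read the wrist's pose just before it. There is no depth.
A pose or a line that the arm cannot do raises manip.IKError and nothing moves.
- manip.sign_off(): hands the job in, once; it reports no verdict.
Readings, each from a call of its own:
- manip.get_time(): time.
- manip.get_joint_positions(): joint angles.
- manip.get_joint_vel(): joint speeds.
- manip.get_tau(): joint torques, N m.
- manip.get_position(): TCP position.
- manip.get_ee_rot(): TCP orientation.
- manip.get_contact_force(): force on the tool from outside, world axes, zero at the start.
- manip.get_torque(): the same for the moment, N m.
- manip.get_width(): finger opening in m.
Only numpy, scipy, OpenCV 4.12 (cv2) and the standard library are available. Lean on these libraries where they do the work, as an engineer would, in place of code of your own. Each camera call takes 0.05 s, during which the arm holds its last target.

TASK

Make the tube rotator ready for a change of its head. First bring the lever of its reversing switch, which is leaning over in a running position, to the narrow click-stop for off near the middle so that it stays there when let go, without ever letting it run through to the opposite running side; then loosen the rotator's wing knob by at least 120 degrees - it has a left-hand thread, so it loosens clockwise seen from above. Leave the switch off and do not disturb the two cartons or the sample cup.

Things in the scene. Friction and masses are not known exactly. Their poses are not given: they have to be found in the camera images.
- switch_box: Fixed grey metal switch box, 90 (x) x 120 (y) x 64 mm high with a 104 mm long aluminium plate on top (top of plate at 67 mm). Origin: centre of its underside. Its yaw varies; the lever on top swings along the box's own y axis.
- run_lever (a joint): Lever angle from upright (rad), positive leaning to the box's +y. End stops +0.5 (forward, where it starts) and -0.5 (reverse; beyond -0.33 counts as run through). The off click-stop's middle lies anywhere from -0.16 to 0.16, different each time and not visible: find it by feel. A spring throws the lever away from that middle, 0.6 N m per rad; let go outside the notch, it swings to a stop.
- lever_pivot (a point): Lever's pivot, on the box's centre line 62 mm above its underside. Feel of the click-stop, pushing 65 to 105 mm from here: the push, 1 to 4 N and falling, jumps by 3 to 5 N about 0.105 rad before the middle, then fades to nothing at the crest 0.06 rad before it, where the lever snaps ahead into the notch, off the finger. Stop there: pushed 0.06 rad past the middle it flies out on the far side.
- lever_tip (a point): Top end of the steel bat lever, on its axis, 110 mm from the pivot; z points along the lever. Round, diameter 11 mm near the pivot growing to 19 mm near the tip; about 172 mm above the worktop when upright.
- rotator: Fixed round tube rotator: white motor housing 112 mm across, aluminium disc head 116 mm across whose upper face is 80 mm above the underside, with a ring of small black tube clips up to 89 mm high, 37 to 53 mm from the axis. Origin: centre of the underside; the knob's axis stands on it.
- knob_grip (a point): Middle of the black wing knob's grip, on the knob's axis, about 110 mm above the worktop. The wing is 60 mm long along this point's x axis, 14 mm thick along y, and reaches from 91 to 125 mm above the worktop. It rises 1.5 mm per rad as it loosens.
- clamp_knob (a joint): Turn of the wing knob (rad): 0 tight (a hard stop), growing clockwise seen from above as it loosens, to a stop at 3.3. Left-hand thread: turning it counter-clockwise only tightens it. Friction 0.15 N m; it stays where it is left.
- slide_carton: Bystander: loose white slide carton 80 x 31 x 30 mm, lying between the two devices. Origin: centre of the underside.
- tall_carton: Bystander: loose upright carton, 46 x 62 x 85 mm high, at the right. Origin: centre of the underside.
- sample_cup: Bystander: loose white sample cup, 51 mm across, 63 mm high, at the back. Origin: centre of the underside.

How it is judged:
On the way, in this order (a step that is already met when the one before it is completed fails the run):
1. the lever rests in the off click-stop, let go and still, with the knob still tight (value of joint run_lever between -0.25 and 0.25 rad and velocity of joint run_lever between -0.1 and 0.1 rad/s and contact force between the arm and switch_box below 0.2 N and value of joint clamp_knob below 0.3 rad), for 0.5 s.
2. the wing knob is loosened clockwise by at least 115 degrees (2.0 rad) (value of joint clamp_knob above 2 rad and value of joint run_lever between -0.25 and 0.25 rad), for 0.2 s.
At the end, for the whole second after the job is handed in: The lever stands untouched and still in the off click-stop (within 0.25 rad of upright), the wing knob is loosened clockwise by at least 2.0 rad, and the robot touches neither device (all of step 2 and velocity of joint run_lever between -0.1 and 0.1 rad/s and contact force between the arm and switch_box below 0.2 N and contact force between the arm and rotator below 0.2 N).
It fails at once if the lever ran through to the reverse side (beyond -0.33 rad) (value of joint run_lever below -0.33 rad).
It fails at once if the slide carton was moved by more than 25 mm or tipped (distance of slide_carton from where it was at the start of the episode above 0.025 m or angle between slide_carton's own z axis and vertical above 0.4 rad).
It fails at once if the tall carton was moved by more than 25 mm or tipped (distance of tall_carton from where it was at the start of the episode above 0.025 m or angle between tall_carton's own z axis and vertical above 0.4 rad).
It fails at once if the sample cup was moved by more than 25 mm or tipped (distance of sample_cup from where it was at the start of the episode above 0.025 m or angle between sample_cup's own z axis and vertical above 0.4 rad).
It also fails if it takes over 72 s, if anything falls off the work surface, if the arm or the gripper's body presses on something with over 40 N, if the wrist force passes 120 N, or if a joint passes its speed limit or range.

## Working session

There is one attempt and no reset: what is moved stays moved. The work goes in short steps, each a Python script; the robot and the scene stay as the last script left them, time stands still between calls to the robot, and variables do not carry over. Pictures are saved under pics/ and viewed, and the job is handed in when it is done.

```bash
mkdir -p pics; python3 - <<'E'
from rig import manip
import cv2,numpy as np
for n in ["scene","side","wrist"]:
    c=manip.camera(n); cv2.imwrite(f"pics/{n}0.png",c["image"][:,:,::-1])
    print(n,c["fx"],c["fy"],c["cx"],c["cy"]); print(np.round(c.get("cam_to_world",c.get("mount")),4).tolist())
print(manip.get_time(),manip.get_position(),manip.get_ee_rot(),manip.get_width(),manip.get_contact_force())
E
```

```text
scene 368.09568169461596 368.09568169461596 250.68567881120794 189.87631389588475
[[-0.8131, -0.4264, 0.3964, 0.1538], [-0.5821, 0.5851, -0.5647, 0.4698], [0.0089, -0.6898, -0.7239, 0.8465], [0.0, 0.0, 0.0, 1.0]]
side 449.7845834710372 449.7845834710372 260.94868373111933 194.71957224021733
[[0.9662, -0.0982, 0.2384, 0.2737], [-0.257, -0.4385, 0.8612, -1.1312], [0.02, -0.8933, -0.4489, 0.6566], [0.0, 0.0, 0.0, 1.0]]
wrist 265.4013515151106 265.4013515151106 260.5520960034899 193.24058221207517
[[-0.0012, -0.2897, 0.9571, -0.1203], [1.0, -0.0001, 0.0012, -0.0001], [-0.0003, 0.9571, 0.2897, -0.0747], [0.0, 0.0, 0.0, 1.0]]
0.15 [ 0.21053625 -0.58802906  0.25270677] [ 2.03499066  0.35459507 -2.03543519] 0.08570433449064464 [ 0.68310645 -0.88423465 -0.60475058]
```

View pics/scene0.png

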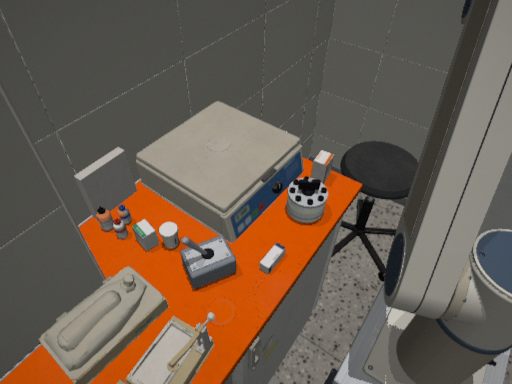

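View pics/side0.png

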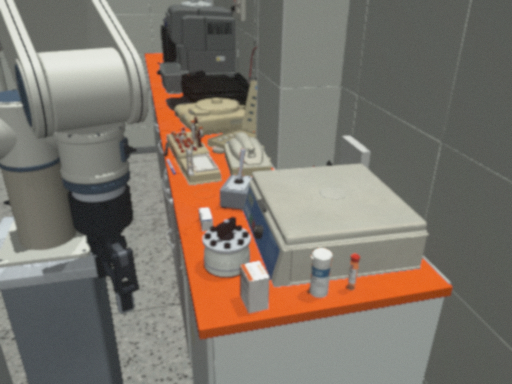

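View pics/wrist0.png

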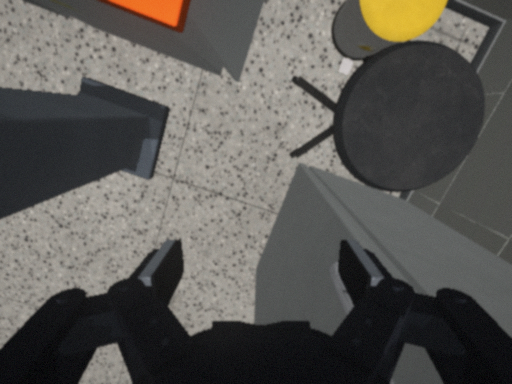

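```bash
python3 - <<'E'
import cv2
a=cv2.imread("pics/scene0.png")
cv2.imwrite("pics/sA.png",cv2.resize(a[215:300,130:300],None,fx=4.5,fy=4.5,interpolation=cv2.INTER_CUBIC))
cv2.imwrite("pics/sB.png",cv2.resize(a[145:235,270:370],None,fx=6,fy=6,interpolation=cv2.INTER_CUBIC))
b=cv2.imread("pics/side0.png")
cv2.imwrite("pics/sC.png",cv2.resize(b[140:320,180:300],None,fx=3.3,fy=3.3,interpolation=cv2.INTER_CUBIC))
E
```

```text
(no output)
```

View pics/sA.png

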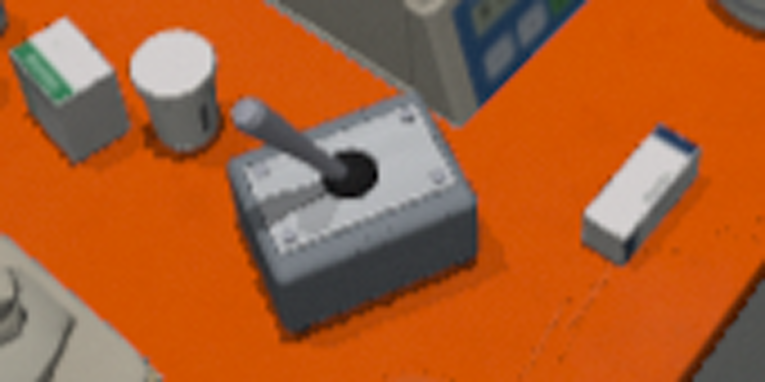

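View pics/sB.png

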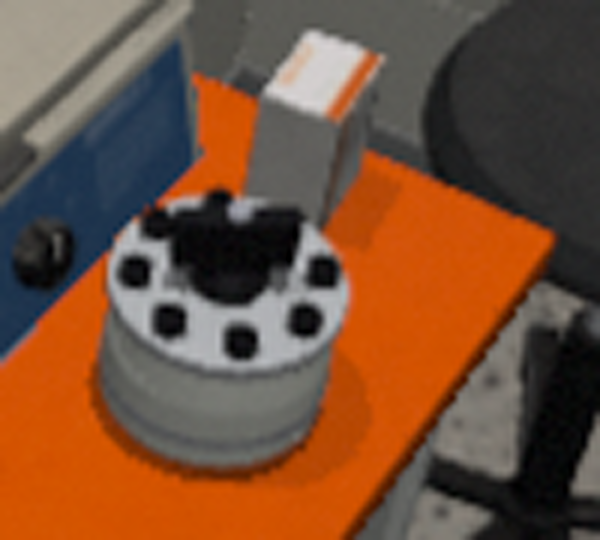

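View pics/sC.png

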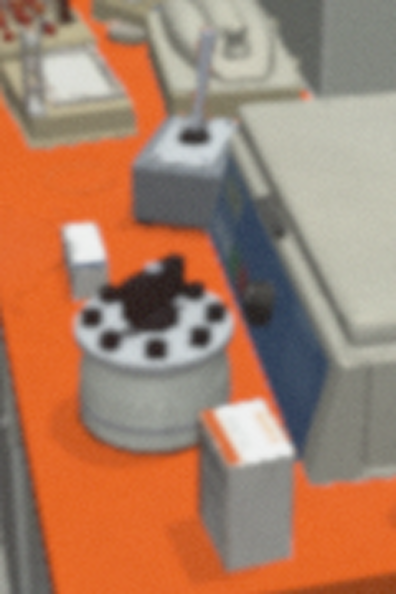

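```bash
cat > h.py <<'E'
from rig import manip
import cv2,numpy as np
from scipy.spatial.transform import Rotation as R
def tw():
    T=np.eye(4);T[:3,:3]=R.from_rotvec(manip.get_ee_rot()).as_matrix();T[:3,3]=manip.get_position();return T
def snap(n,f):
    T=tw();c=manip.camera(n); cv2.imwrite(f,c["image"][:,:,::-1])
    M=c["cam_to_world"] if n!="wrist" else T@np.array(c["mount"])
    np.savez(f+".npz",M=M,k=[c["fx"],c["fy"],c["cx"],c["cy"]]);return c["image"]
def ray(f,u,v):
    d=np.load(f+".npz");fx,fy,cx,cy=d["k"];M=d["M"]
    r=M[:3,:3]@np.array([(u-cx)/fx,(v-cy)/fy,1]);return M[:3,3],r/np.linalg.norm(r)
def plane(f,u,v,z):
    o,r=ray(f,u,v);return o+r*(z-o[2])/r[2]
def tri(*rs):
    A=0;b=0
    for o,r in rs:
        P=np.eye(3)-np.outer(r,r);A=A+P;b=b+P@o
    x=np.linalg.solve(A,b);return x,[np.linalg.norm((np.eye(3)-np.outer(r,r))@(x-o)) for o,r in rs]
def proj(f,p):
    d=np.load(f+".npz");fx,fy,cx,cy=d["k"];q=np.linalg.inv(d["M"])@np.r_[p,1];return fx*q[0]/q[2]+cx,fy*q[1]/q[2]+cy
def down(yaw): # tool x down, tool y at angle yaw in world xy
    x=np.array([0,0,-1.]);y=np.array([np.cos(yaw),np.sin(yaw),0]);return R.from_matrix(np.c_[x,y,np.cross(x,y)]).as_rotvec()
E
python3 - <<'E'
from h import *
S,D="pics/scene.png","pics/side.png"
snap("scene",S);snap("side",D)
cA=lambda x,y:(x/4.5+130-.4,y/4.5+215-.4); cB=lambda x,y:(x/6+270-.4,y/6+145-.4); cC=lambda x,y:(x/3.3+180-.35,y/3.3+140-.35)
np.set_printoptions(precision=4,suppress=True)
print("tip",tri(ray(S,*cA(250,113)),ray(D,*cC(208,35))))
print("boot",plane(S,*cA(350,175),.067),plane(D,*cC(193,133),.067))
print("rot",plane(S,*cB(228,285),.08),plane(D,*cC(154,325),.08))
for p in [(280,325),(470,262),(478,195)]:print("boxc",plane(S,*cA(*p),0))
for p in [(245,165),(400,100),(452,178),(285,250)]:print("plate",plane(S,*cA(*p),0.067))
print("wing ends",plane(S,*cB(172,225),.125),plane(S,*cB(300,218),.125)); print(plane(D,*cC(115,290),.125),plane(D,*cC(182,265),.125))
print("cup",plane(S,*cA(172,65),.063),"card",plane(S,*cA(68,60),.06))
for p in [(660,130),(697,155),(625,232),(584,208)]:print("slide",plane(S,*cA(*p),.03))
for p in [(310,30),(380,60),(325,120),(265,92)]:print("tall",plane(S,*cB(*p),.085))
print(manip.get_joint_positions(), R.from_rotvec(manip.get_ee_rot()).as_matrix())
E
```

```text
tip (array([0.5646, 0.1458, 0.1519]), [np.float64(0.0006098317011232263), np.float64(0.0006098317011231816)])
boot [0.5401 0.105  0.067 ] [0.5436 0.1144 0.067 ]
rot [ 0.4366 -0.217   0.08  ] [ 0.4397 -0.2302  0.08  ]
boxc [0.5403 0.1735 0.    ]
boxc [0.4781 0.0787 0.    ]
boxc [0.502  0.0395 0.    ]
plate [0.592  0.1344 0.067 ]
plate [0.5501 0.0486 0.067 ]
plate [0.4929 0.0732 0.067 ]
plate [0.5374 0.1621 0.067 ]
wing ends [ 0.4597 -0.1947  0.125 ] [ 0.4141 -0.2337  0.125 ]
[ 0.409  -0.2499  0.125 ] [ 0.4614 -0.2263  0.125 ]
cup [0.6773 0.1058 0.063 ] card [0.7319 0.138  0.06  ]
slide [ 0.4291 -0.0455  0.03  ]
slide [ 0.4017 -0.0433  0.03  ]
slide [0.407  0.0254 0.03  ]
slide [0.435 0.026 0.03 ]
tall [ 0.4919 -0.4019  0.085 ]
tall [ 0.4506 -0.402   0.085 ]
tall [ 0.452  -0.3432  0.085 ]
tall [ 0.4872 -0.344   0.085 ]
[-1.246   0.4235  1.6302 -0.      1.0886 -0.019 ] [[-0.0003  0.3371 -0.9415]
 [ 0.0007 -0.9415 -0.3371]
 [-1.     -0.0008  0.    ]]
```

```bash
python3 - <<'E'
from h import *
np.set_printoptions(precision=3,suppress=True)
S,D="pics/scene.png","pics/side.png"
print("big front corner top", plane(S,232,238,0))
manip.move_to([.45,-.23,.32],down(np.arctan2(-.94,.337)))
snap("wrist","pics/w1.png"); print(manip.get_joint_positions(),manip.get_contact_force(),manip.get_time())
u=np.array([.445,.895]);
manip.move_to([.56,.11,.34],down(np.arctan2(-.895,-.445)))
snap("wrist","pics/w2.png"); print(manip.get_joint_positions(),manip.get_contact_force(),manip.get_time())
E
```

```text
big front corner top [ 0.551 -0.007  0.   ]
[-0.498  0.169  1.823 -0.     1.15   0.73 ] [ 0.229 -0.105 -0.713] 1.9
[ 0.171  0.254  1.666 -0.     1.222  2.204] [ 0.325 -0.478  0.434] 3.2917
```

View pics/w1.png

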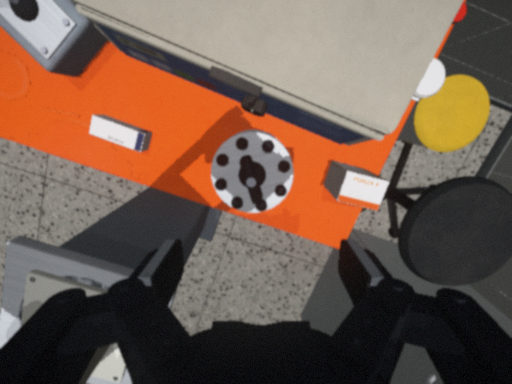

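View pics/w2.png

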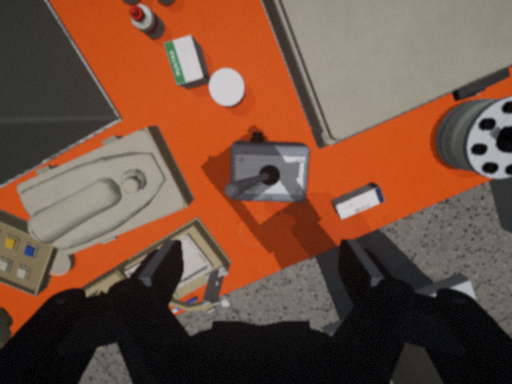

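```bash
python3 - <<'E'
import cv2
a=cv2.imread("pics/w2.png")
cv2.imwrite("pics/w2c.png",cv2.resize(a[120:215,210:330],None,fx=6,fy=6,interpolation=cv2.INTER_CUBIC))
a=cv2.imread("pics/w1.png")
cv2.imwrite("pics/w1c.png",cv2.resize(a[120:220,200:305],None,fx=6,fy=6,interpolation=cv2.INTER_CUBIC))
E
```

```text
(no output)
```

View pics/w2c.png

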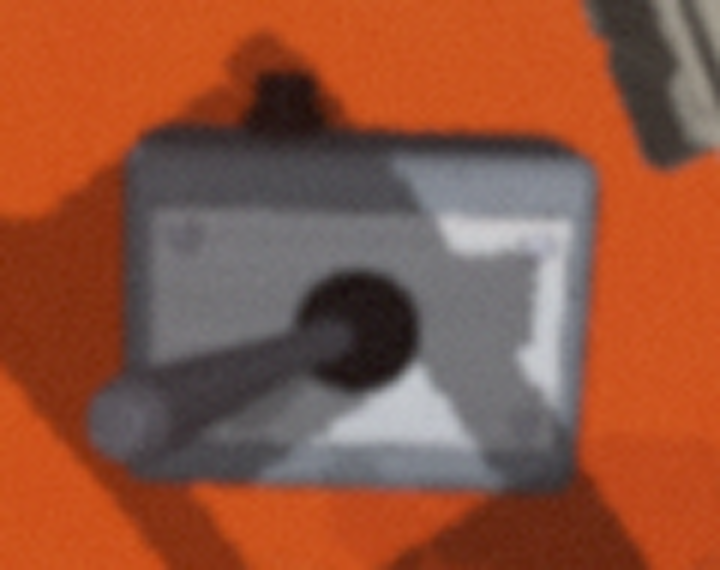

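View pics/w1c.png

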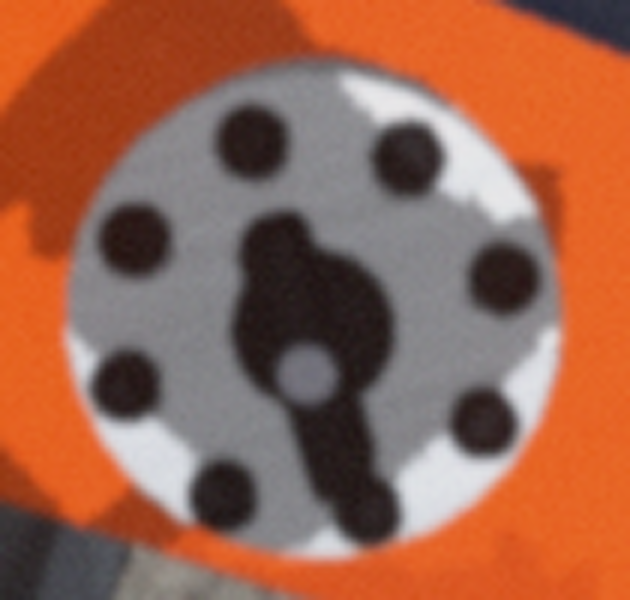

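```bash
python3 - <<'E'
from h import *
np.set_printoptions(precision=4,suppress=True)
c2=lambda x,y:(x/6+210-.42,y/6+120-.42);c1=lambda x,y:(x/6+200-.42,y/6+120-.42)
W1,W2="pics/w1.png","pics/w2.png";S,D="pics/scene.png","pics/side.png"
for p in [(150,208),(575,215),(558,450),(165,440)]:print("plate",plane(W2,*c2(*p),.067))
for p in [(130,130),(595,160)]:print("boxtop",plane(W2,*c2(*p),.064))
print("boot",plane(W2,*c2(358,328),.067)); 
cA=lambda x,y:(x/4.5+130-.4,y/4.5+215-.4);cC=lambda x,y:(x/3.3+180-.35,y/3.3+140-.35)
rs=[ray(W2,*c2(128,418)),ray(S,*cA(250,113)),ray(D,*cC(208,35))]
print("tip",plane(W2,*c2(128,418),.1585),tri(*rs))
print("rot",plane(W1,*c1(315,308),.08)); print("stud",plane(W1,*c1(306,375),.127))
print("wing",plane(W1,*c1(277,225),.125),plane(W1,*c1(340,490),.125))
E
```

```text
plate [0.5917 0.1366 0.067 ]
plate [0.5433 0.0434 0.067 ]
plate [0.4895 0.0717 0.067 ]
plate [0.5372 0.1613 0.067 ]
boxtop [0.6105 0.1325 0.064 ]
boxtop [0.553  0.0332 0.064 ]
boot [0.5415 0.1039 0.067 ]
tip [0.5653 0.146  0.1585] (array([0.5644, 0.1466, 0.1521]), [np.float64(0.0009256682978860186), np.float64(0.000820748668478238), np.float64(0.000939301993424014)])
rot [ 0.444  -0.2208  0.08  ]
stud [ 0.4403 -0.2216  0.127 ]
wing [ 0.4669 -0.2062  0.125 ] [ 0.4188 -0.2365  0.125 ]
```

```bash
cat >> h.py <<'E'
PV=np.array([.5412,.1038,.062]);PH=np.radians(62.8);U=np.array([np.cos(PH),np.sin(PH),0]);Z=np.array([0,0,1.])
def lev(th,r,s=1,off=0.):
    a=np.sin(th)*U+np.cos(th)*Z;x=-a;y=s*(np.cos(th)*U-np.sin(th)*Z)
    return PV+r*a+off*(np.cos(th)*U-np.sin(th)*Z),R.from_matrix(np.c_[x,y,np.cross(x,y)]).as_rotvec()
E
python3 - <<'E'
from h import *
np.set_printoptions(precision=3,suppress=True)
for s in(1,-1):
  for th,r in[(.5,.2),(.5,.093),(.3,.093),(0,.093),(-.25,.093),(0,.2)]:
    print(s,th,r,manip.solve_ik(*lev(th,r,s)))
E
```

```text
1 0.5 0.2 [ 0.428  0.607  1.443 -0.302  1.5   -0.583]
1 0.5 0.093 [ 0.381  0.667  1.587 -0.333  1.294 -0.557]
1 0.3 0.093 [ 0.309  0.566  1.7   -0.237  1.102 -0.655]
1 0 0.093 [ 0.168  0.452  1.861  0.     0.828 -0.928]
1 -0.25 0.093 [ 0.02   0.409  1.978  0.361  0.665 -1.351]
1 0 0.2 [ 0.168  0.305  1.787  0.     1.05  -0.928]
-1 0.5 0.2 None
-1 0.5 0.093 None
-1 0.3 0.093 [ 0.309  0.566  1.7   -0.237  1.102  2.486]
-1 0 0.093 [ 0.168  0.452  1.861 -0.     0.828  2.213]
-1 -0.25 0.093 [0.02  0.409 1.978 0.361 0.665 1.791]
-1 0 0.2 [ 0.168  0.305  1.787 -0.     1.05   2.213]
```

```bash
python3 - <<'E'
from h import *
np.set_printoptions(precision=3,suppress=True)
manip.move_to(*lev(.5,.21))
manip.command_gripper(.05,f_grip=20)
manip.servo_line(*lev(.5,.155),rate=.1)
manip.hold(.3)
snap("wrist","pics/w3.png");snap("side","pics/d3.png");print(manip.get_contact_force(),manip.get_time())
print(proj("pics/w3.png",lev(.5,.1)[0]),proj("pics/w3.png",lev(.5,.0)[0]))
E
python3 -c "
import cv2;a=cv2.imread('pics/d3.png')[90:220,150:330];cv2.imwrite('pics/d3c.png',cv2.resize(a,None,fx=4,fy=4))"
```

```text
[-0.633  0.41  -0.145] 7.2083
(np.float64(259.4478574468656), np.float64(219.49011345083102)) (np.float64(259.8243509339421), np.float64(183.63720850959598))
```

View pics/w3.png

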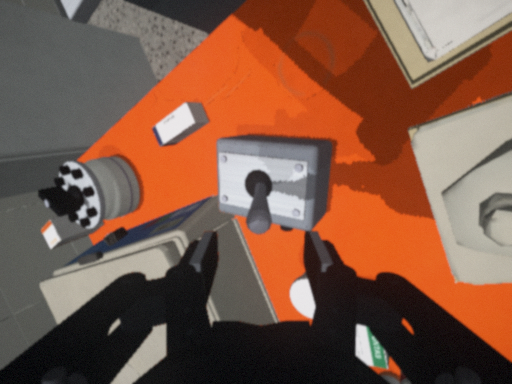

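View pics/d3c.png

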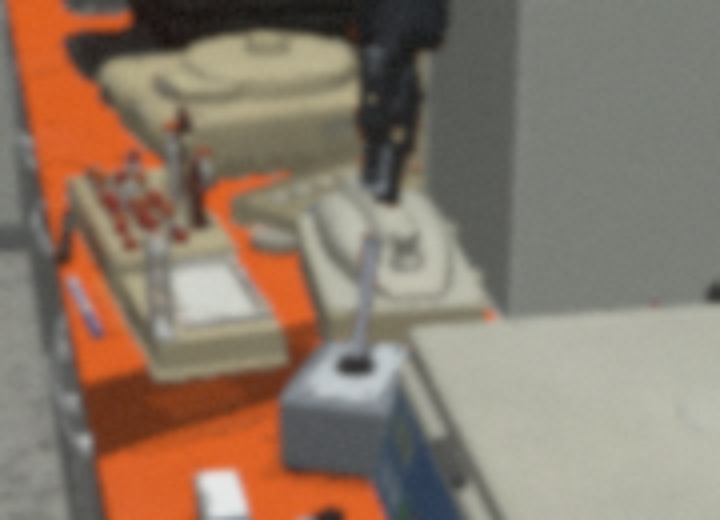

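```bash
python3 - <<'E'
from h import *
np.set_printoptions(precision=3,suppress=True)
manip.servo_line(*lev(.5,.095),rate=.08)
print(manip.get_contact_force())
manip.command_gripper(.0,f_grip=20);manip.hold(.2)
print(manip.get_width(),manip.get_contact_force(),manip.get_torque(),manip.get_position()-lev(.5,.095)[0],manip.get_time())
E
```

```text
[-0.503  0.417  0.302]
0.01704619288526318 [0.832 3.548 4.157] [ 0.338 -0.141 -0.091] [0. 0. 0.] 8.7
```

```bash
cat >> h.py <<'E'
def step(th,r=.095,hold=.08):
    manip.servo_line(*lev(th,r),rate=.025);manip.hold(hold)
    t=np.cos(th)*U-np.sin(th)*Z;a=np.sin(th)*U+np.cos(th)*Z
    F=np.mean([manip.get_contact_force() for _ in range(1)],0)
    print(f"{th:.3f} Ft {F@t:.2f} Fa {F@a:.2f} M {manip.get_torque()@np.cross(U,Z):.3f} w {manip.get_width():.4f} t {manip.get_time():.2f}",flush=True)
    return F@t
E
python3 - <<'E'
from h import *
for th in np.arange(.47,.155,-.03): step(th)
E
```

```text
0.470 Ft 1.33 Fa 6.30 M 0.412 w 0.0172 t 9.05
0.440 Ft 0.95 Fa 7.85 M 0.305 w 0.0173 t 9.40
0.410 Ft 0.09 Fa 7.29 M 0.357 w 0.0174 t 9.75
0.380 Ft 1.27 Fa 9.23 M 0.097 w 0.0170 t 10.10
0.350 Ft 0.02 Fa 8.96 M 0.092 w 0.0173 t 10.45
0.320 Ft 2.50 Fa 7.45 M 0.484 w 0.0173 t 10.80
0.290 Ft -0.68 Fa 8.80 M 0.026 w 0.0175 t 11.15
0.260 Ft 0.04 Fa 8.97 M 0.167 w 0.0172 t 11.50
0.230 Ft 0.92 Fa 9.47 M 0.368 w 0.0173 t 11.85
0.200 Ft 2.12 Fa 9.43 M 0.260 w 0.0175 t 12.20
0.170 Ft -0.59 Fa 9.53 M -0.012 w 0.0170 t 12.55
```

```bash
cat >> h.py <<'E'
def meas(th,n=8):
    t=np.cos(th)*U-np.sin(th)*Z;a=np.sin(th)*U+np.cos(th)*Z
    f=[];m=[]
    for _ in range(n): manip.hold(.02);f.append(manip.get_contact_force());m.append(manip.get_torque())
    F=np.mean(f,0);sd=np.std(np.array(f)@t)
    print(f"{th:.3f} Ft {F@t:.2f}±{sd:.2f} Fa {F@a:.2f} M {np.mean(m,0)@np.cross(Z,U):.3f} w {manip.get_width():.4f} t {manip.get_time():.2f}",flush=True)
    return F@t
E
python3 - <<'E'
from h import *
meas(.17)
manip.command_gripper(.021)
meas(.17)
manip.servo_line(*lev(.15,.095),rate=.02);meas(.15)
E
```

```text
0.170 Ft 0.58±1.14 Fa 9.62 M -0.166 w 0.0173 t 12.68
0.170 Ft -0.08±0.47 Fa 0.08 M -0.091 w 0.0204 t 13.03
0.150 Ft 0.45±1.20 Fa -0.38 M -0.155 w 0.0210 t 13.42
```

```bash
python3 - <<'E'
from h import *
meas(.15,25)
for th in (.13,.11,.09):
    manip.servo_line(*lev(th,.095),rate=.02);meas(th,25)
snap("side","pics/d4.png")
E
python3 -c "
import cv2;a=cv2.imread('pics/d4.png')[90:220,150:330];cv2.imwrite('pics/d4c.png',cv2.resize(a,None,fx=4,fy=4))"
```

```text
0.150 Ft 0.07±0.91 Fa -0.05 M -0.089 w 0.0210 t 13.83
0.130 Ft 0.34±1.09 Fa -0.02 M -0.116 w 0.0210 t 14.50
0.110 Ft -0.11±1.24 Fa -0.27 M -0.021 w 0.0210 t 15.17
0.090 Ft 0.06±0.57 Fa -0.19 M -0.039 w 0.0213 t 15.83
```

View pics/d4c.png

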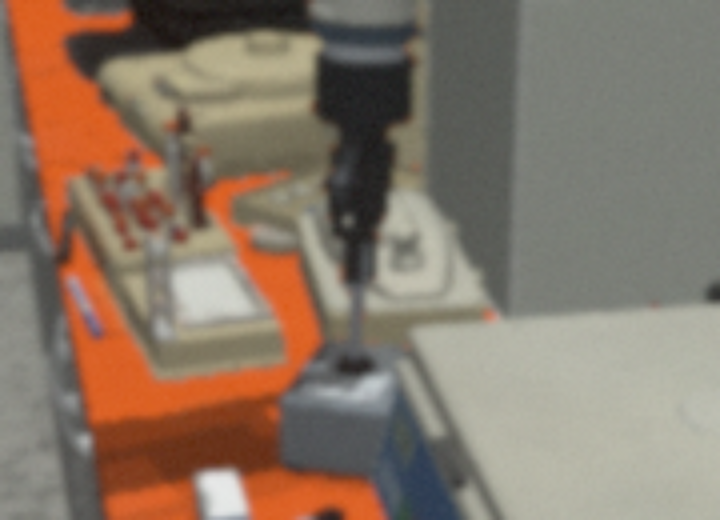

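```bash
python3 - <<'E'
from h import *
for th in (.12,.14,.06,.04):
    manip.servo_line(*lev(th,.095),rate=.03);meas(th,45)
    
E
```

```text
0.120 Ft 0.07±0.54 Fa -0.20 M -0.060 w 0.0208 t 16.88
0.140 Ft -0.04±0.48 Fa 0.04 M -0.078 w 0.0211 t 17.88
0.060 Ft 0.98±0.61 Fa 0.17 M -0.154 w 0.0212 t 19.03
0.040 Ft 0.55±1.77 Fa -0.34 M -0.098 w 0.0212 t 20.03
```

```bash
python3 - <<'E'
from h import *
snap("wrist","pics/w5.png");snap("side","pics/d5.png")
print(proj("pics/w5.png",PV),proj("pics/w5.png",lev(.04,.11)[0]),proj("pics/w5.png",lev(.04,.06)[0]))
for th in(-.1,.0,.1,.2,.3): print(th,proj("pics/d5.png",lev(th,.02)[0]),proj("pics/d5.png",lev(th,.065)[0]))
a=cv2.imread('pics/d5.png')[145:190,220:260];cv2.imwrite('pics/d5c.png',cv2.resize(a,None,fx=12,fy=12,interpolation=cv2.INTER_CUBIC))
E
```

```text
(np.float64(260.3704744536636), np.float64(202.33490194736186)) (np.float64(259.86162738383354), np.float64(279.6185103061501)) (np.float64(260.17111946597953), np.float64(232.61290432965728))
-0.1 (np.float64(237.92215118284452), np.float64(177.30338587191684)) (np.float64(237.49442542980614), np.float64(164.40819210414566))
0.0 (np.float64(238.08923050789377), np.float64(177.0138564847305)) (np.float64(238.0472026302109), np.float64(163.50555250171652))
0.1 (np.float64(238.25607264894973), np.float64(176.7840921196559)) (np.float64(238.59601407123313), np.float64(162.80739171772152))
0.2 (np.float64(238.42098569803366), np.float64(176.61619349240556)) (np.float64(239.13514823606792), np.float64(162.31845365763704))
0.3 (np.float64(238.58231077062504), np.float64(176.51160953177333)) (np.float64(239.6591435186493), np.float64(162.04106701273153))
```

View pics/w5.png

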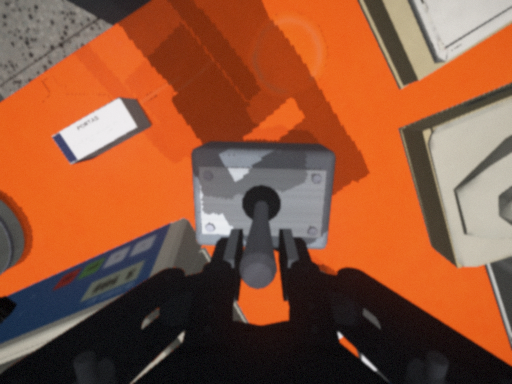

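View pics/d5c.png

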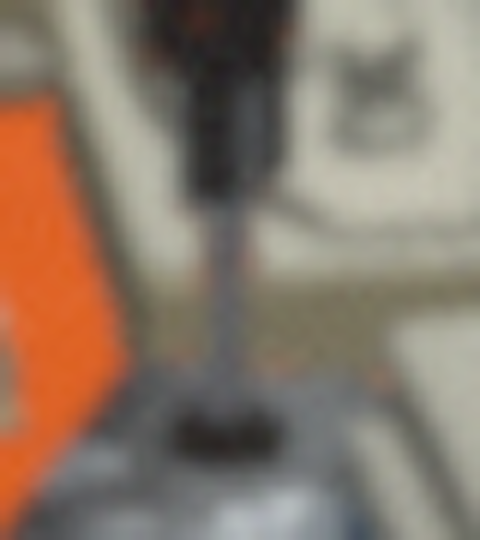

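```bash
python3 - <<'E'
from h import *
a=cv2.imread('pics/w5.png')[180:300,200:320];cv2.imwrite('pics/w5c.png',cv2.resize(a,None,fx=5,fy=5,interpolation=cv2.INTER_CUBIC))
g=cv2.cvtColor(cv2.imread('pics/w5.png'),cv2.COLOR_BGR2GRAY)
for r in(225,245,255,265,275,280): print(r,g[r,225:300:1].tolist())
E
```

```text
225 [235, 233, 232, 221, 204, 185, 184, 169, 159, 155, 152, 153, 153, 152, 152, 153, 153, 152, 155, 152, 153, 153, 153, 151, 148, 132, 98, 70, 60, 61, 62, 62, 63, 64, 65, 67, 61, 63, 61, 63, 63, 59, 64, 75, 107, 136, 156, 154, 151, 154, 153, 155, 155, 156, 154, 154, 155, 154, 154, 157, 155, 157, 156, 153, 157, 155, 155, 156, 153, 155, 155, 157, 157, 154, 155]
245 [32, 49, 61, 65, 66, 72, 71, 69, 70, 70, 64, 53, 34, 29, 29, 27, 29, 45, 82, 105, 94, 69, 62, 58, 60, 62, 61, 62, 65, 60, 57, 62, 62, 61, 61, 63, 62, 62, 60, 61, 60, 60, 61, 61, 57, 56, 58, 66, 78, 84, 90, 90, 85, 62, 36, 27, 22, 24, 26, 35, 46, 61, 72, 68, 72, 69, 69, 69, 68, 62, 49, 36, 29, 25, 27]
255 [69, 69, 71, 70, 69, 71, 69, 71, 65, 51, 37, 31, 22, 25, 22, 25, 33, 43, 53, 60, 60, 65, 69, 72, 75, 75, 79, 76, 76, 76, 83, 75, 80, 78, 75, 79, 76, 82, 81, 79, 73, 77, 68, 70, 62, 59, 60, 56, 65, 92, 125, 136, 124, 93, 51, 28, 26, 22, 22, 22, 25, 35, 52, 63, 70, 70, 72, 65, 72, 67, 67, 68, 55, 45, 29]
265 [25, 23, 26, 27, 28, 40, 67, 88, 87, 61, 39, 28, 24, 33, 46, 56, 69, 70, 68, 78, 77, 74, 78, 82, 89, 92, 92, 96, 94, 94, 96, 95, 97, 99, 96, 98, 98, 94, 93, 90, 87, 80, 78, 75, 72, 73, 74, 69, 72, 71, 79, 100, 123, 118, 80, 33, 25, 18, 19, 26, 27, 33, 61, 84, 91, 76, 46, 29, 25, 23, 26, 24, 21, 26, 29]
275 [22, 23, 27, 23, 21, 27, 19, 23, 19, 26, 24, 30, 19, 24, 31, 46, 61, 77, 83, 91, 95, 93, 94, 99, 95, 97, 95, 96, 93, 95, 97, 96, 94, 92, 93, 90, 92, 92, 92, 86, 92, 91, 87, 91, 88, 87, 81, 73, 72, 88, 112, 133, 137, 132, 119, 84, 38, 21, 25, 26, 23, 26, 22, 26, 23, 21, 22, 22, 19, 21, 22, 25, 23, 25, 22]
280 [21, 23, 23, 23, 21, 19, 22, 19, 21, 25, 23, 27, 21, 25, 27, 59, 88, 102, 97, 94, 90, 94, 96, 97, 95, 95, 93, 91, 93, 91, 87, 91, 88, 91, 88, 92, 91, 89, 92, 90, 89, 88, 87, 88, 90, 87, 85, 101, 118, 133, 134, 135, 135, 137, 133, 107, 66, 29, 27, 25, 23, 26, 25, 20, 19, 21, 22, 19, 23, 24, 24, 24, 22, 22, 24]
```

View pics/w5c.png

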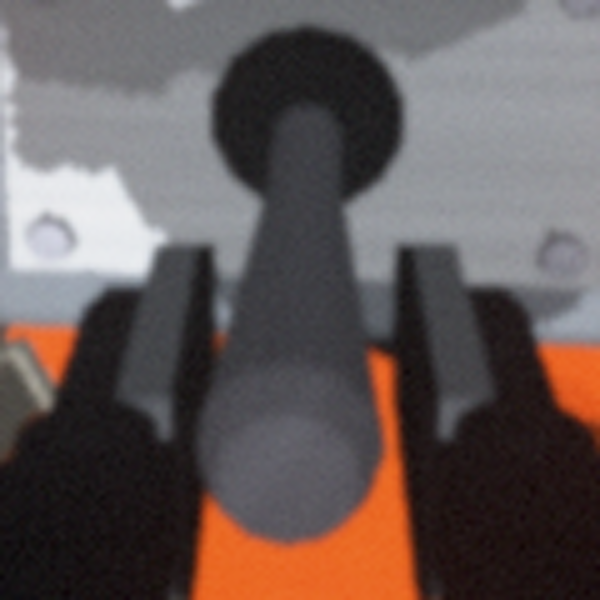

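```bash
cat >> h.py <<'E'
def look(th,name):
    snap("wrist",name);a=cv2.imread(name)[180:300,200:320]
    out=cv2.resize(a,None,fx=5,fy=5,interpolation=cv2.INTER_CUBIC);cv2.imwrite(name[:-4]+"c.png",out)
    # lever tip centre: grey blob rows 270..285 between dark fingers
    return a
E
python3 - <<'E'
from h import *
ims=[]
for i,th in enumerate((.025,.01)):
    manip.servo_line(*lev(th,.095),rate=.03);meas(th,20);ims.append(look(th,f"pics/l{i}.png"))
cv2.imwrite("pics/lc.png",cv2.resize(np.hstack(ims),None,fx=3.3,fy=3.3,interpolation=cv2.INTER_CUBIC))
E
```

```text
0.025 Ft -0.01±0.84 Fa -0.11 M -0.019 w 0.0209 t 20.72
0.010 Ft -1.07±0.75 Fa -0.20 M 0.098 w 0.0207 t 21.35
```

View pics/lc.png

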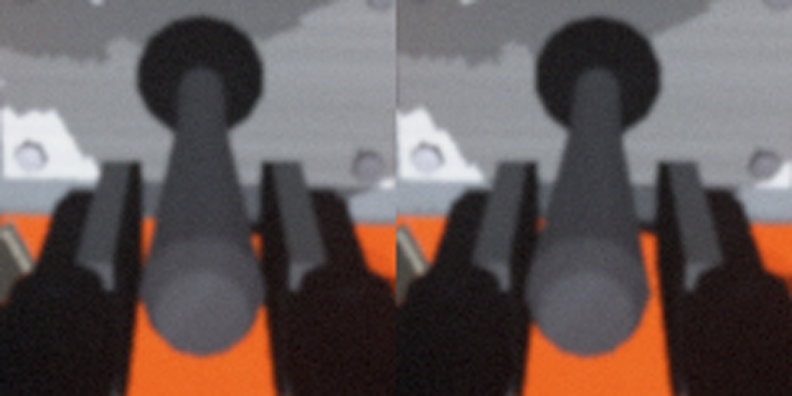

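```bash
cat >> h.py <<'E'
def tipx(name):
    im=cv2.imread(name).astype(int);b,g,r=im[...,0],im[...,1],im[...,2]
    # rows near the tip: lever = greyish, brightness 50..115, low saturation
    xs=[]
    for row in range(262,276):
        m=(abs(r[row]-b[row])<30)&(g[row]>75)&(g[row]<125);m[:235]=0;m[285:]=0
        c=np.flatnonzero(m)
        if len(c)>5: xs.append((c.min()+c.max())/2)
    return np.median(xs) if xs else None
def go(th,n=20,tag=None,rate=.03):
    manip.servo_line(*lev(th,.095),rate=rate);f=meas(th,n)
    if tag: snap("wrist",tag);print("   tipx",tipx(tag))
    return f
E
python3 - <<'E'
from h import *
for n in("pics/w5.png","pics/l0.png","pics/l1.png"):print(tipx(n))
print(proj("pics/l1.png",lev(.01,.1)[0]))
meas(.01,20)
manip.command_gripper(.0185)
go(.01,30,"pics/m0.png")
for i,th in enumerate((.03,.05,.07)): go(th,20,f"pics/m{i+1}.png")
E
```

```text
257.0
260.5
257.0
(np.float64(259.17455035532953), np.float64(267.16926415078325))
0.010 Ft -1.13±1.61 Fa -0.36 M 0.165 w 0.0213 t 21.73
0.010 Ft -0.50±1.00 Fa 0.35 M 0.080 w 0.0183 t 22.70
   tipx 260.0
0.030 Ft -0.51±0.97 Fa -0.03 M 0.068 w 0.0186 t 23.33
   tipx 260.0
0.050 Ft -0.37±1.11 Fa -0.20 M 0.029 w 0.0184 t 23.97
   tipx 260.25
0.070 Ft 0.10±0.98 Fa 0.04 M -0.051 w 0.0185 t 24.60
   tipx 260.25
```

```bash
python3 - <<'E'
from h import *
for i,th in enumerate((.07,.09,.11,.13,.15)): go(th,40,f"pics/n{i}.png")
E
```

```text
0.070 Ft -0.02±1.02 Fa 0.05 M -0.024 w 0.0187 t 25.57
   tipx 260.0
0.090 Ft 0.18±0.80 Fa -0.11 M -0.054 w 0.0182 t 26.53
   tipx 260.0
0.110 Ft -0.04±0.95 Fa -0.18 M -0.051 w 0.0187 t 27.50
   tipx 260.0
0.130 Ft 0.04±1.06 Fa -0.13 M -0.079 w 0.0187 t 28.47
   tipx 260.0
0.150 Ft 0.11±0.95 Fa -0.00 M -0.096 w 0.0185 t 29.43
   tipx 259.75
```

```bash
python3 - <<'E'
from h import *
go(.12,5)
manip.command_gripper(.03);meas(.12,25);a=look(.12,"pics/q0.png")
cv2.imwrite("pics/q0c.png",cv2.resize(a,None,fx=4,fy=4,interpolation=cv2.INTER_CUBIC))
E
```

```text
0.120 Ft 0.67±0.98 Fa -0.33 M -0.133 w 0.0183 t 29.82
0.120 Ft -0.03±0.49 Fa 0.01 M -0.047 w 0.0301 t 30.51
```

View pics/q0c.png

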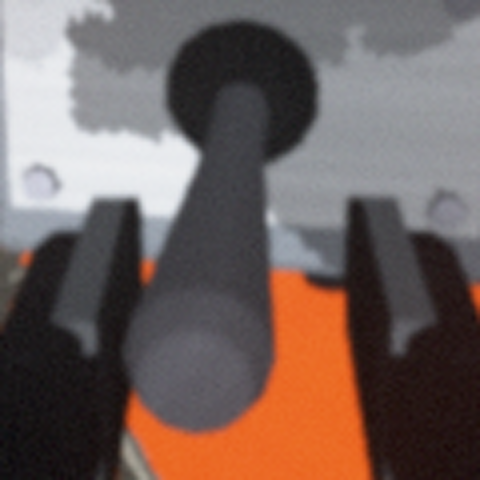

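```bash
python3 - <<'E'
from h import *
manip.servo_line(*lev(.07,.095),rate=.02);meas(.07,20);a=look(.07,"pics/q1.png")
manip.servo_line(*lev(.045,.095),rate=.02);meas(.045,20);b=look(.045,"pics/q2.png")
print(tipx("pics/q0.png"),tipx("pics/q1.png"),tipx("pics/q2.png"))
cv2.imwrite("pics/q1c.png",cv2.resize(np.hstack([a,b]),None,fx=3.3,fy=3.3,interpolation=cv2.INTER_CUBIC))
E
```

```text
0.070 Ft -0.24±0.52 Fa 0.08 M -0.032 w 0.0301 t 31.27
0.045 Ft -0.03±0.45 Fa 0.08 M -0.031 w 0.0301 t 31.93
248.5 259.0 264.75
```

View pics/q1c.png

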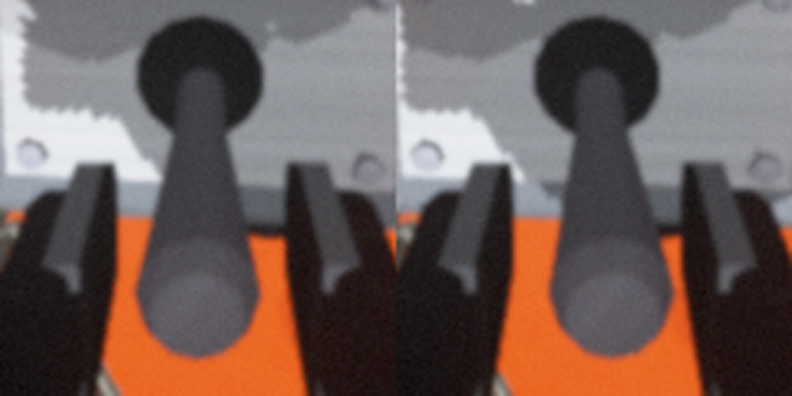

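```bash
python3 - <<'E'
from h import *
manip.servo_line(*lev(.07,.095),rate=.03)
manip.command_gripper(.055)
manip.servo_line(*lev(.07,.17),rate=.08);manip.hold(.5)
a=look(.07,"pics/q3.png");im=cv2.imread("pics/q3.png");print(manip.get_time(),manip.get_contact_force())
print(proj("pics/q3.png",lev(.07,.1)[0]))
E
```

```text
34.225 [0.42308279 0.31379797 0.1036675 ]
(np.float64(259.8148983068119), np.float64(212.62061959528242))
```

View pics/q3.png

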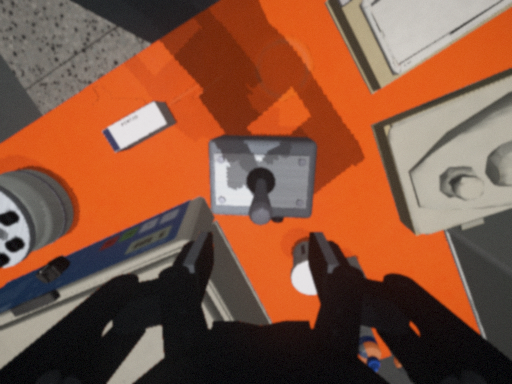

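```bash
python3 - <<'E'
from h import *
np.set_printoptions(precision=3,suppress=True)
p,o=lev(.07,.27);manip.servo_line(p,rate=.2)
print(manip.solve_ik([.4412,-.2215,.26],down(2.01)),manip.solve_ik([.4412,-.2215,.26],down(2.01-2.4)))
try:
    q=manip.solve_ik([.4412,-.2215,.26],down(2.01)); manip.set_joints(q)
except Exception as e: print(repr(e))
snap("wrist","pics/k0.png");print(manip.get_time(),manip.get_joint_positions(),manip.get_position())
for p in([.4412,-.2215,.125],[.4412,-.2215,.08]):print(proj("pics/k0.png",p))
E
```

```text
[-0.489  0.221  1.909 -0.     1.012 -2.499] [-0.489  0.221  1.909  0.     1.012 -0.099]
36.3833 [-0.488  0.222  1.908  0.     1.012 -2.499] [ 0.442 -0.221  0.26 ]
(np.float64(260.498821007737), np.float64(188.97076898036548))
(np.float64(260.530034657648), np.float64(178.35434956186418))
```

View pics/k0.png

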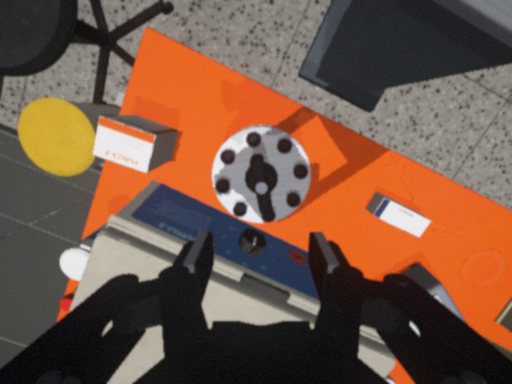

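```bash
python3 - <<'E'
import cv2
a=cv2.imread("pics/k0.png")
cv2.imwrite("pics/k0c.png",cv2.resize(a[115:230,200:325],None,fx=5.2,fy=5.2,interpolation=cv2.INTER_CUBIC))
E
```

```text
(no output)
```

View pics/k0c.png

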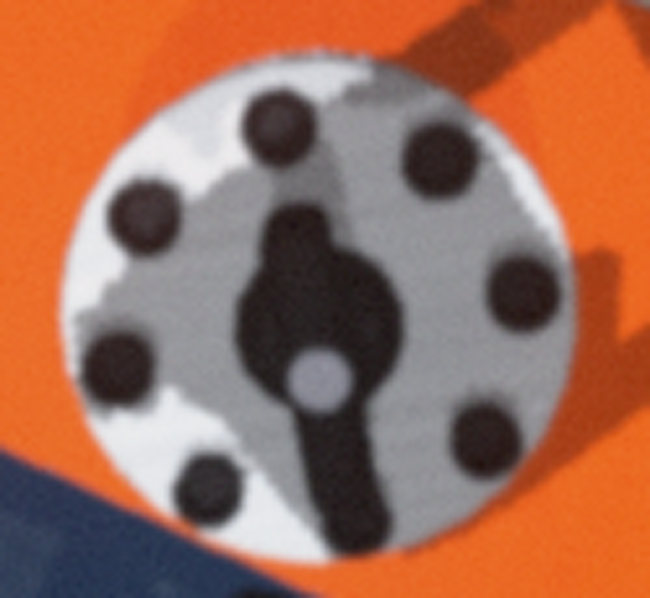

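```bash
python3 - <<'E'
from h import *
np.set_printoptions(precision=3,suppress=True)
k=lambda x,y:(x/5.2+200-.4,y/5.2+115-.4)
a,b,s=[plane("pics/k0.png",*k(*p),.125) for p in((298,238),(355,522),(320,382))];print(a,b,s,np.degrees(np.arctan2(*(b-a)[1::-1])))
C=np.array([.4412,-.2213])
manip.servo_line([*C,.117],down(2.01),rate=.12)
print(manip.get_contact_force())
manip.command_gripper(0,f_grip=60);manip.hold(.2)
print(manip.get_width(),manip.get_contact_force(),manip.get_torque(),manip.get_time())
E
```

```text
[ 0.417 -0.237  0.125] [ 0.463 -0.203  0.125] [ 0.44  -0.221  0.125] 36.213297028925965
[-0.197 -0.74  -0.102]
0.01295825720054684 [-1.468  2.951  7.635] [0.592 0.357 0.091] 38.375
```

```bash
python3 - <<'E'
from h import *
np.set_printoptions(precision=3,suppress=True)
C=np.array([.4412,-.2213])
for d in np.arange(.4,2.41,.4):
    manip.move_to([*C,.117+.0015*d],down(2.01-d))
    print(round(d,2),manip.get_joint_positions()[5],manip.get_width(),manip.get_contact_force(),manip.get_torque(),manip.get_time(),flush=True)
E
```

```text
0.4 -2.0985827059772855 0.013094488111735667 [-2.942 -1.477  6.347] [-0.265  0.453 -0.143] 38.8417
0.8 -1.698572023544202 0.012993126205677752 [-3.277 -6.138  4.348] [-1.041  0.798 -0.121] 39.3083
1.2 -1.2986124563979247 0.012879332586306509 [ -6.386 -10.049   5.911] [-1.804  1.291 -0.122] 39.775
1.6 -0.8986359047998531 0.012668555246608076 [ -9.654 -13.679   7.396] [-2.455  1.892 -0.136] 40.2417
2.0 -0.4986077387490056 0.01311733267717922 [-13.606 -16.567   8.39 ] [-2.751  2.273 -0.121] 40.7083
2.4 -0.0986137594932264 0.012890385461817042 [-16.182 -17.134  10.545] [-2.824  2.758 -0.131] 41.175
```

```bash
python3 - <<'E'
from h import *
np.set_printoptions(precision=3,suppress=True)
manip.command_gripper(.06);manip.hold(.2)
print(manip.get_contact_force())
p=manip.get_position();manip.servo_line([p[0],p[1],.27],rate=.12);manip.hold(.2)
snap("wrist","pics/k1.png");snap("side","pics/d9.png");snap("scene","pics/s9.png");print(manip.get_time(),manip.get_contact_force())
s=cv2.imread("pics/s9.png")
cv2.imwrite("pics/fin.png",np.hstack([cv2.resize(cv2.imread("pics/k1.png")[100:240,190:330],(400,400),interpolation=cv2.INTER_CUBIC),cv2.resize(s[150:300,130:280],(400,400),interpolation=cv2.INTER_CUBIC)]))
E
```

```text
[-0.016  0.576 -0.475]
43.625 [-0.339  0.416 -0.675]
```

View pics/fin.png

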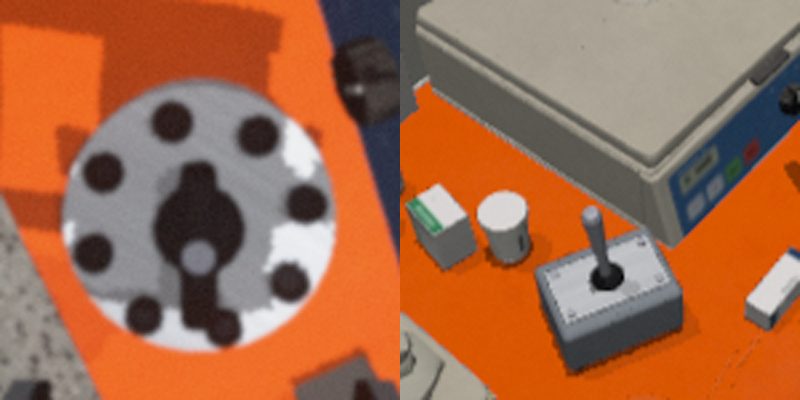

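View pics/d9.png

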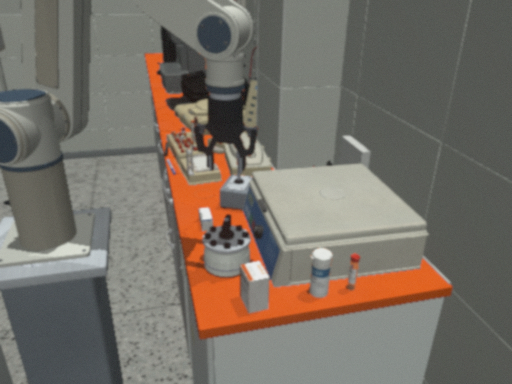

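```bash
python3 - <<'E'
from h import *
print(manip.sign_off(),manip.get_time())
E
```

```text
the job is handed in; nothing more can be done
the job is handed in; nothing more can be done
```

The switch is off and the wing knob is loosened. I handed the job in at about 44 s of the 72 s allowed. No verdict is given, so everything below is from my own checks.

- **Lever:** I held it between the fingers with a little slack and swung it about its pivot. The force readings were too noisy (about 1 N) to show the click-stop's jump clearly. I found the notch with the wrist camera instead: the lever stayed at about +0.07 rad without touching either finger while I moved the gripper around it.
- **Lever on the way:** It dipped to about 0 rad while I was feeling for the notch, and the fingers held it from going further. That is well short of the -0.33 limit. After I let go, the wrist and scene views showed it standing near upright.
- **Knob:** I gripped the wing and turned it clockwise by 2.4 rad, plus roughly 0.2 rad when the fingers closed and straightened it. The turning moment stayed near 0.13 N m and the grip width near 13 mm, so I saw no sign of slipping. The last wrist picture shows the wing lined up with the final gripper angle.
- **At the end:** The gripper was open and above the rotator, with force readings at noise level. The cartons and the cup looked unmoved, but I judged that by eye and did not measure their positions again.

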